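# Scan the stock label on the fretted panel

## Robot

A 6-joint arm with a two-finger parallel gripper is mounted at the origin on the work surface. World frame = base frame: x ahead of the robot, y to its left, z up, the work surface at z = 0. Lengths are in m, angles in rad, forces in N, time in s.
With the tool pointing down it reaches from about 0.25 to 0.8 m from the base axis. Payload 3.9 kg.
Tool frame: the origin (TCP) lies at the very end of the fingers, on their centre line; the grasp point (between the pads) lies bot.grasp_offset behind it (bot.grasp_offset is the distance from the TCP to the grasp point, in m); z points along the fingers, y is the line along which they close (so a half turn about z gives the same grasp; the last joint's range is limited). The gripper opens to 85 mm and grips with 20 to 120 N. Pads are 22 mm wide; open, the fingers measure 114 mm over their backs; the gripper's body (76 mm by 85 mm) begins 54 mm behind the grasp point. The pads swing forward as they close: fully open they stand 13 mm farther back than shut.
Start: joints at [1.109, 0.26, -0.138, 1.173, 0, 1.571], TCP at [0.234, 0.47, 0.231] pointing down, gripper open.
Joint ranges: [-2.78, 2.78], [-0.83, 1.72], [-1.28, 1.37], [-1.9, 2.12], [-1.57, 1.48], [-3.14, 3.14]. Speed limits (rad/s): [2.57, 2.57, 3.14, 3.14, 3.14, 3.14].

## Interface

Orientations are given as [roll, pitch, yaw] about the fixed x, y, z axes, in that order (R = Rz(yaw) Ry(pitch) Rx(roll)).
In Python, from workcell import read_state, cams, bot gives the robot as it stands.
- The arm moves only by the tool send_rows, never from a script. Its argument "commands" is a list of rows, each an object of numbers: "tx", "ty", "tz": the shift along the tool's x, y, z in mm; "turn": the turn about the tool's z in degrees; "hand": the finger opening in mm, from 0 to 85.4. A call has 1 to 12 rows; each row is the pose to reach, as a shift and turn from the pose commanded when the call began, along the tool's axes at that moment; what a row does not reach only later rows make up. A row lasts 1/12 s, in which the tool goes at most 41.7 mm and 7.16 degrees, less where a joint would pass 70% of its speed; a pose out of reach is approached as far as the arm can. A call with a gripper value outside its range is refused whole. The fingers move at their own pace and stop on an object; the grip force is fixed at half the most. Time passes only in rows, so rows that repeat a pose let the fingers close. It gives the time, the measured TCP pose, the force, the opening and the grip force at its end, in the units of the state.
- read_state(): the state, without advancing time (a new reading comes with each control period).
- cams.read_camera(name): name is "side" or "top" or "wrist"; returns a dict with "img" (384x512x3 uint8, blue, green, red), "fx", "fy", "cx", "cy" (pixels), "k1" (the pictures are not rectified: a ray, as slopes to the right and down, at radius r is drawn at 1 + k1 r^2 times it, then the intrinsics apply), "R" (3x3) and "t" (3): a world point X has camera coordinates R X + t; the wrist camera has in their place "T_tool_cam" (4x4, takes a point from camera to tool coordinates, whose origin is the TCP and whose axes are the flange's). Camera axes: x right, y down, z forward; pixel columns grow to the right and rows downward; lengths in m; the calibration is good to about 2 mm. A picture is of the moment at which its call begins: read the wrist's pose just before it. There is no depth.
- bot.job_done(): hands the job in; it is judged then, once.
The state is a dict: "time_s": time; "joint_positions": joint angles; "joint_vel": joint speeds; "effort": joint torques, N m; "tool_pos": TCP position; "tool_rot": TCP orientation; "force": force on the tool from outside, world axes, zero at the start; "moment": the same for the moment, N m; "gripper_width": finger opening in m; "gripper_force": force on a finger pad.
Only numpy, scipy, OpenCV 4.12 (cv2) and the standard library are available. Lean on these libraries where they do the work, as an engineer would, in place of code of your own. Each camera call takes 0.05 s, during which the arm holds its last target. There are 200 camera calls.

## Task

Take the handheld barcode scanner out of its holder and read the stock label on the pine panel with the four square cut-outs: point the window in its lower end straight down at the middle of the label from about 8 cm away, with the wide side of the scanner running along the label's long side, and hold it still for two seconds. Then stand the scanner upright in its holder again and let go, without dropping it. Do not read the other panel's label, and do not push the panels about.

Things in the scene. Friction and masses are not known exactly. Their poses are not given: they have to be found in the camera images.
- scanner: Cordless barcode scanner, grey plastic, 151 mm tall, 220 g, standing nose-down and loose in its holder. Lower head 36 (x) x 60 (y) x 45 mm tall, above it a flat-sided grip 30 (x) x 44 (y) mm that reaches up to 148 mm, with a thin black cap on top (to 151 mm). Origin: centre of the window in its underside; z points up along the grip, y along its wide side. The scanner looks along its own -z. Best gripped across the 30 mm, 90 to 130 mm above the origin.
- cradle: The scanner's holder, black plastic, fixed to the bench: a base plate 100 (x) x 120 (y) x 8 mm with a rectangular open-topped socket in its middle, inside 50 (x) x 74 (y) mm, walls 5 mm thick, socket floor 8 mm and rim 43 mm above the bench. Origin: centre of the underside of the base plate; z up, y along the socket's long side. The scanner at home stands on the socket floor at its middle (its origin 8 mm above this one), its y along the holder's y (either way round).
- label_four (a point): Centre of the white barcode label, 36 (x) x 64 (y) mm, on top of the loose pine panel with four square cut-outs, the one to be read. The panel is 220 (x) x 100 (y) x 20 mm, 350 g, lying flat; the label lies 65 mm from the panel's centre towards -x and the four 31 mm square holes lie in the other half (+x). z up; y runs along the label's long side.
- label_round (a point): Centre of a same-looking label in the same place on a like panel that has one 61 mm round hole instead; not to be read. Axes as above. (A third like panel is blank, without label or hole.)

How it is judged:
On the way:
1. the scanner is held still, pointing down at the middle of the label on the panel with four square cut-outs, wide side along the label (x of label_four in the frame of scanner between -0.016 and 0.016 m and y of label_four in the frame of scanner between -0.016 and 0.016 m and z of label_four in the frame of scanner between -0.13 and -0.04 m and linear speed of scanner below 0.02 m/s and angular speed of scanner below 0.2 rad/s and angle between the y axis of scanner and the y axis of label_four, either way round below 0.35 rad and angle between the z axis of scanner and the z axis of label_four, either way round below 0.3 rad), for 1 s.
At the end, for the whole second after the job is handed in: The right label has been read (aim within 16 mm of its middle, 40 to 130 mm away, within 20 degrees of its long side, 17 of plumb, still for 1 s) and the scanner stands released and at rest on its holder's floor: within 15 mm of the middle, 8 mm in height, 7 degrees of upright (horizontal distance between scanner and cradle below 0.015 m and z of scanner in the frame of cradle below 0.016 m and angle between scanner's own z axis and vertical below 0.12 rad and linear speed of scanner below 0.02 m/s); the robot touches nothing.
It fails at once if the other panel's label is read: the scanner stands still over it, pointing at it (beam within 16 mm of its middle, window 40 to 130 mm away) (x of label_round in the frame of scanner between -0.016 and 0.016 m and y of label_round in the frame of scanner between -0.016 and 0.016 m and z of label_round in the frame of scanner between -0.13 and -0.04 m and linear speed of scanner below 0.02 m/s and angular speed of scanner below 0.2 rad/s).
It fails at once if a labelled panel is pushed more than 20 mm (distance of any of label_four, label_round from where it was at the start of the episode above 0.02 m).
It fails at once if the scanner is dropped: out of the fingers while its foot is more than 35 mm above the bench (height (world z) of scanner above 0.035 m and contact force between the fingers and scanner below 0.05 N).
It also fails if it takes over 54 s, if anything falls off the work surface, if the arm or the gripper's body presses on something with over 40 N, if the wrist force passes 120 N, or if a joint passes its speed limit or range.

## Working session

There is one attempt and no reset: what is moved stays moved. The work goes in short steps, Python scripts to look and compute and a tool call to move; the robot and the scene stay as the last step left them, time stands still between calls to the robot, and variables do not carry over. Pictures are saved under pics/ and viewed, at most 10 in all, crops included, and the job is handed in when it is done.

Besides the shell and the picture viewer there is one more tool, called after "Emit:" by a JSON object that holds its "name" and its "arguments", one argument or row to a line. send_rows: Moves the arm, as the interface text tells. Its arguments: {"type":"object","properties":{"commands":{"type":"array","items":{"type":"object","properties":{"tx":{"type":"number"},"ty":{"type":"number"},"tz":{"type":"number"},"turn":{"type":"number"},"hand":{"type":"number"}}}}},"required":["commands"]}

```bash
mkdir -p pics; cat > h.py <<'E'
import numpy as np,cv2
from workcell import read_state,cams,bot
from scipy.spatial.transform import Rotation as Ro
def ray(c,u,v):
    xd,yd=(u-c['cx'])/c['fx'],(v-c['cy'])/c['fy']
    x,y=xd,yd
    for _ in range(30):
        s=1+c['k1']*(x*x+y*y); x,y=xd/s,yd/s
    R=np.array(c['R']);t=np.array(c['t'])
    return -R.T@t, R.T@np.array([x,y,1])
def at(c,u,v,z):
    o,d=ray(c,u,v); return o+d*(z-o[2])/d[2]
def proj(c,X):
    p=np.array(c['R'])@np.array(X)+np.array(c['t']);x,y=p[:2]/p[2];s=1+c['k1']*(x*x+y*y)
    return np.array([c['fx']*x*s+c['cx'],c['fy']*y*s+c['cy']])
E
python3 - <<'E'
from h import *
s=read_state();print({k:np.round(s[k],4) for k in ('time_s','tool_pos','tool_rot','gripper_width')},bot.grasp_offset)
import pickle
d={}
for n in('top','side'):
    c=cams.read_camera(n);d[n]=c;cv2.imwrite(f'pics/{n}.png',cv2.resize(c['img'],(800,600),interpolation=cv2.INTER_CUBIC))
    print(n,-np.array(c['R']).T@c['t'],c['k1'],c['fx'])
pickle.dump(d,open('d.pkl','wb'))
E
```

```text
{'time_s': np.float64(0.0), 'tool_pos': array([0.2336, 0.4694, 0.2305]), 'tool_rot': array([-3.1397,  0.    ,  2.6798]), 'gripper_width': np.float64(0.0853)} 0.0187
top [ 0.27619297 -0.02558473  1.08214468] 0.040953200143764426 475.60133445755315
side [ 0.30308677 -0.93895694  0.80165565] 0.059994470821625887 483.05554405984265
```

View pics/top.png

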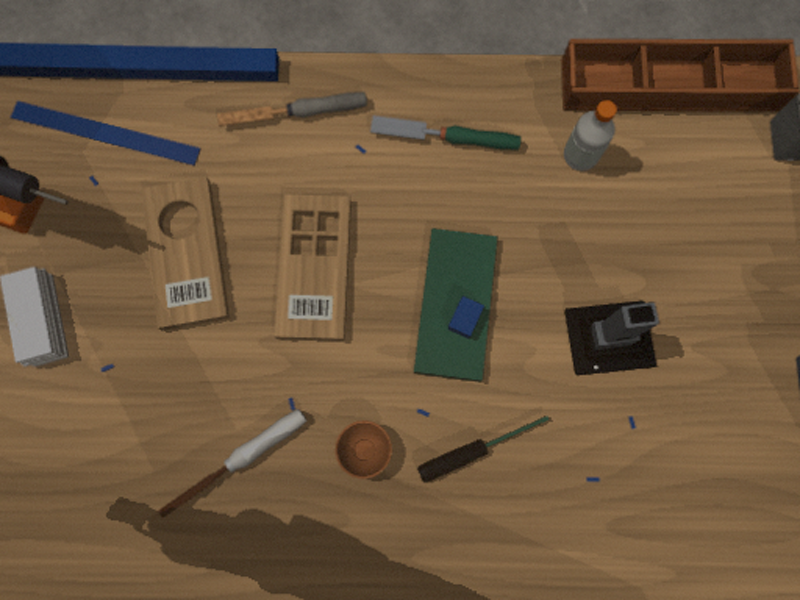

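View pics/side.png

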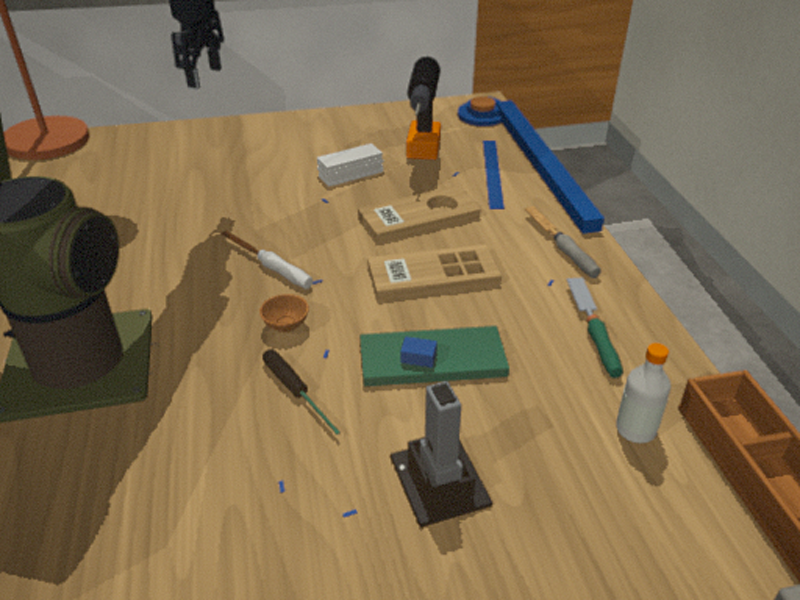

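The top view shows the four-hole panel with its label near (310,307), the round-hole panel's label at (188,292) and the holder with the scanner near (612,337). The side view confirms this, with the scanner standing at (440,430). Next I'll enlarge the label and holder in both views.

```bash
python3 - <<'E'
import pickle,cv2,numpy as np
d=pickle.load(open('d.pkl','rb'))
def cr(n,x,y,w,h):return cv2.resize(d[n]['img'][y:y+h,x:x+w],(400,300),interpolation=cv2.INTER_CUBIC)
# top holder origin(355,185) 80x60 (x5); top label (165,155) 80x60 (x5); side holder (230,235) 140x105; top panel (155,115)140x105
m=np.vstack([np.hstack([cr('top',355,185,80,60),cr('top',165,160,80,60)]),np.hstack([cr('side',230,240,140,105),cr('top',155,120,140,105)])])
cv2.imwrite('pics/m.png',np.clip(m.astype(float)*1.6,0,255).astype(np.uint8))
E
```

```text
(no output)
```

View pics/m.png

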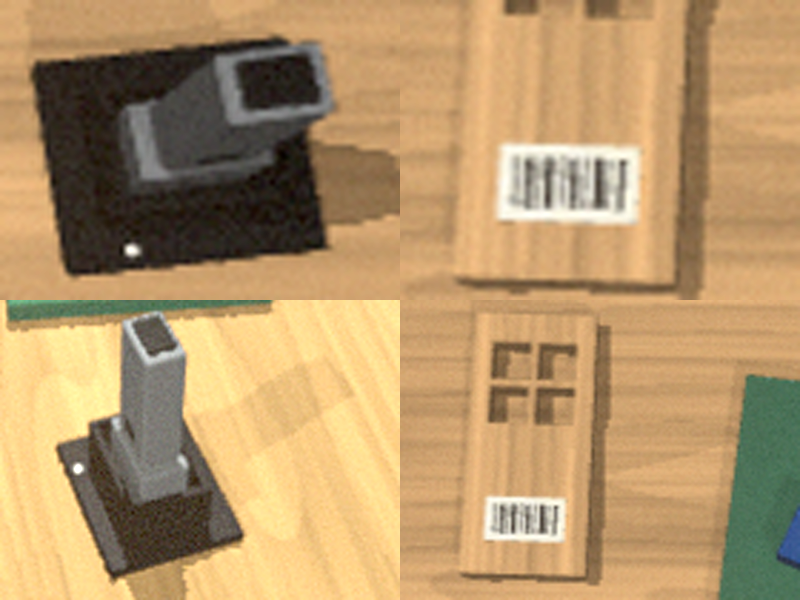

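The crops give the label's corners, the holder's base-plate corners and the outline of the scanner's top. I'll turn these into positions.

```bash
python3 - <<'E'
import pickle
from h import *
np.set_printoptions(precision=4,suppress=True)
d=pickle.load(open('d.pkl','rb'))
def px(p,ox,oy,s,dy=0,dx=0):return ((p[0]-dx+.5)/s-.5+ox,(p[1]-dy+.5)/s-.5+oy)
def go(name,cam,pts,z,ox,oy,s,dx=0,dy=0):
    P=np.array([at(d[cam],*px(p,ox,oy,s,dy,dx),z) for p in pts]);e=np.diff(np.vstack([P,P[:1]]),axis=0)
    print(name,P[:,:2].tolist() and P[:,:2].round(4).tolist(),'mean',P.mean(0),'len',np.linalg.norm(e,axis=1),'ang',np.degrees(np.arctan2(e[:,1],e[:,0])))
go('label','top',[(500,145),(640,147),(636,222),(497,218)],.02,165,160,5,400)
go('panel','top',[(475,312),(597,315),(585,577),(460,572)],.02,155,120,400/140,400,300)
go('plate','top',[(33,63),(68,274),(326,245)],.008,355,185,5)
go('scan','top',[(220,52),(325,42),(333,108),(230,122)],.148,355,185,5)
go('plate side','side',[(57,445),(112,577),(243,538)],.008,230,240,400/140,0,300)
go('scan side','side',[(122,320),(158,312),(187,350),(150,364)],.148,230,240,400/140,0,300)
E
```

```text
label [[0.5371, 0.1383], [0.537, 0.0741], [0.5018, 0.0747], [0.5028, 0.1381]] mean [0.5197 0.1063 0.02  ] len [0.0643 0.0353 0.0634 0.0343] ang [-90.0995 178.952   89.0332   0.4191]
panel [[0.6951, 0.1543], [0.694, 0.053], [0.4727, 0.0564], [0.4756, 0.1556]] mean [0.5843 0.1048 0.02  ] len [0.1013 0.2213 0.0992 0.2196] ang [-90.648  179.1237  88.371   -0.3356]
plate [[0.5249, -0.2693], [0.427, -0.2812], [0.4419, -0.3982]] mean [ 0.4646 -0.3162  0.008 ] len [0.0986 0.1179 0.1532] ang [-173.0915  -82.7258   57.2315]
scan [[0.498, -0.3127], [0.5027, -0.3549], [0.4756, -0.3562], [0.4693, -0.315]] mean [ 0.4864 -0.3347  0.148 ] len [0.0425 0.0271 0.0417 0.0288] ang [ -83.67   -177.1965   98.649     4.5983]
plate side [[0.428, -0.2844], [0.4417, -0.4025], [0.5369, -0.391]] mean [ 0.4688 -0.3593  0.008 ] len [0.1189 0.0959 0.1524] ang [-83.3895   6.8653 135.5964]
scan side [[0.4694, -0.3048], [0.4947, -0.3026], [0.5042, -0.3404], [0.4776, -0.3473]] mean [ 0.4865 -0.3238  0.148 ] len [0.0255 0.039  0.0275 0.0433] ang [   5.0961  -75.8481 -165.4031  101.0253]
```

```bash
cat >> h.py <<'E'
def move(p,ydeg):
    s=read_state();R=Ro.from_euler('xyz',s['tool_rot']).as_matrix()
    d=R.T@(np.array(p)-s['tool_pos']);y=np.degrees(np.arctan2(R[1,1],R[0,1]))
    print('t',round(s['time_s'],2),'pos',np.round(s['tool_pos'],4),'ydir',round(y,2),'-> shift mm',np.round(d*1000,1),'turn',round((y-ydeg+90)%180-90,2))
E
python3 -c "
from h import *
move([.485,-.334,.25],7)"
```

```text
t 0.1 pos [0.2337 0.4695 0.2306] ydir 63.54 -> shift mm [-583.  -607.4  -18.4] turn 56.54
```

Emit:
{"name": "send_rows", "arguments": {
  "commands": [
    {"tz": -20,"hand": 85},
    {"tx": -60,"ty": -62,"tz": -20,"turn": 5,"hand": 85},
    {"tx": -583,"ty": -607,"tz": -20,"turn": 56.5,"hand": 85},
    {"tx": -583,"ty": -607,"tz": -20,"turn": 56.5,"hand": 85},
    {"tx": -583,"ty": -607,"tz": -20,"turn": 56.5,"hand": 85},
    {"tx": -583,"ty": -607,"tz": -20,"turn": 56.5,"hand": 85},
    {"tx": -583,"ty": -607,"tz": -20,"turn": 56.5,"hand": 85},
    {"tx": -583,"ty": -607,"tz": -20,"turn": 56.5,"hand": 85},
    {"tx": -583,"ty": -607,"tz": -20,"turn": 56.5,"hand": 85},
    {"tx": -583,"ty": -607,"tz": -20,"turn": 56.5,"hand": 85},
    {"tx": -583,"ty": -607,"tz": -20,"turn": 56.5,"hand": 85},
    {"tx": -583,"ty": -607,"tz": -20,"turn": 56.5,"hand": 85}
  ]
}}

```text
validation failed for argument at $.co...
```

```bash
python3 -c "
from h import *
move([.485,-.334,.25],7)"
```

```text
t 0.1 pos [0.2337 0.4695 0.2306] ydir 63.54 -> shift mm [-583.  -607.4  -18.4] turn 56.54
```

Emit:
{"name": "send_rows", "arguments": {
  "commands": [
    {"tx": 0,"ty": 0,"tz": -20,"turn": 0,"hand": 85}
  ]
}}

```text
time_s: 0.18
tool_pos: [0.2326, 0.4674, 0.2475]
tool_rot: [-3.133, -0.0, 2.68]
force: [0.0, -0.7, 0.3]
gripper_width: 0.085
gripper_force: 0.0
```

Emit:
{"name": "send_rows", "arguments": {
  "commands": [
    {"tx": -60,"ty": -62,"tz": 0,"turn": 5,"hand": 85},
    {"tx": -583,"ty": -607,"tz": 0,"turn": 56.5,"hand": 85},
    {"tx": -583,"ty": -607,"tz": 0,"turn": 56.5,"hand": 85},
    {"tx": -583,"ty": -607,"tz": 0,"turn": 56.5,"hand": 85},
    {"tx": -583,"ty": -607,"tz": 0,"turn": 56.5,"hand": 85},
    {"tx": -583,"ty": -607,"tz": 0,"turn": 56.5,"hand": 85},
    {"tx": -583,"ty": -607,"tz": 0,"turn": 56.5,"hand": 85},
    {"tx": -583,"ty": -607,"tz": 0,"turn": 56.5,"hand": 85},
    {"tx": -583,"ty": -607,"tz": 0,"turn": 56.5,"hand": 85},
    {"tx": -583,"ty": -607,"tz": 0,"turn": 56.5,"hand": 85},
    {"tx": -583,"ty": -607,"tz": 0,"turn": 56.5,"hand": 85},
    {"tx": -583,"ty": -607,"tz": 0,"turn": 56.5,"hand": 85}
  ]
}}

```text
time_s: 1.18
tool_pos: [0.3831, -0.0092, 0.2512]
tool_rot: [3.142, -0.0, 1.694]
force: [0.2, 0.3, 0.0]
gripper_width: 0.0853
gripper_force: 0.0
```

```bash
python3 -c "
from h import *
move([.485,-.334,.25],7)"
```

```text
t 1.18 pos [ 0.3831 -0.0092  0.2512] ydir 7.04 -> shift mm [-334.8   61.3    1.2] turn 0.04
```

Emit:
{"name": "send_rows", "arguments": {
  "commands": [
    {"tx": -335,"ty": 61,"tz": 0,"turn": 0,"hand": 85},
    {"tx": -335,"ty": 61,"tz": 0,"turn": 0,"hand": 85},
    {"tx": -335,"ty": 61,"tz": 0,"turn": 0,"hand": 85},
    {"tx": -335,"ty": 61,"tz": 0,"turn": 0,"hand": 85},
    {"tx": -335,"ty": 61,"tz": 0,"turn": 0,"hand": 85},
    {"tx": -335,"ty": 61,"tz": 0,"turn": 0,"hand": 85},
    {"tx": -335,"ty": 61,"tz": 0,"turn": 0,"hand": 85},
    {"tx": -335,"ty": 61,"tz": 0,"turn": 0,"hand": 85},
    {"tx": -335,"ty": 61,"tz": 0,"turn": 0,"hand": 85},
    {"tx": -335,"ty": 61,"tz": 0,"turn": 0,"hand": 85},
    {"tx": -335,"ty": 61,"tz": 0,"turn": 0,"hand": 85},
    {"tx": -335,"ty": 61,"tz": 0,"turn": 0,"hand": 85}
  ]
}}

```text
time_s: 2.18
tool_pos: [0.4843, -0.3306, 0.2511]
tool_rot: [-3.141, -0.001, 1.695]
force: [-0.0, 0.8, 0.4]
gripper_width: 0.0849
gripper_force: 0.0
```

```bash
python3 -c "
from h import *
move([.485,-.334,.10],7)
c=cams.read_camera('wrist');cv2.imwrite('pics/w1.png',c['img']);print(c['T_tool_cam'])"
```

```text
t 2.18 pos [ 0.4843 -0.3306  0.2511] ydir 7.09 -> shift mm [ -3.7   0.5 151.1] turn 0.09
[[ 1.45843407e-05 -9.64077436e-01 -2.65621343e-01  6.66678498e-02]
 [ 9.99999568e-01  2.60796551e-04 -8.91659283e-04  8.47824786e-04]
 [ 9.28901725e-04 -2.65621215e-01  9.64077024e-01 -1.40969439e-01]
 [ 0.00000000e+00  0.00000000e+00  0.00000000e+00  1.00000000e+00]]
```

View pics/w1.png

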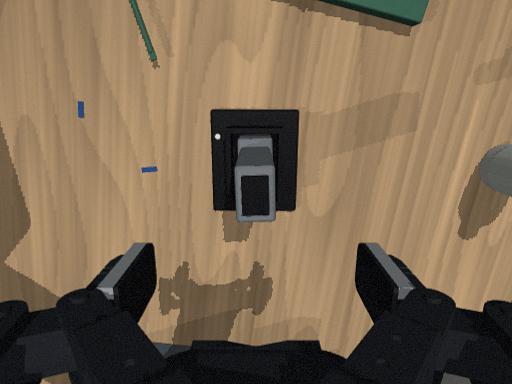

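The wrist view shows the scanner's top centred near (255,195), square to the fingers, and the base plate spanning (211–298, 110–211).

```bash
python3 - <<'E'
from h import *
s=read_state();c=cams.read_camera('wrist')
M=np.eye(4);M[:3,:3]=Ro.from_euler('xyz',s['tool_rot']).as_matrix();M[:3,3]=s['tool_pos']
W=np.linalg.inv(M@np.array(c['T_tool_cam']));c['R']=W[:3,:3];c['t']=W[:3,3]
print('cap',at(c,255.5,195,.159))
P=[at(c,u,v,.008) for u,v in [(211,110),(298,110),(295.5,210.5),(213.5,210.5)]]
P=np.array(P);print(P.round(4),P.mean(0),np.linalg.norm(P[1]-P[0]),np.linalg.norm(P[2]-P[1]))
move([.4845,-.334,.10],7)
E
```

```text
cap [ 0.48514149 -0.33096901  0.159     ]
[[ 0.4291 -0.2828  0.008 ]
 [ 0.525  -0.2708  0.008 ]
 [ 0.5405 -0.3874  0.008 ]
 [ 0.4426 -0.3996  0.008 ]] [ 0.48430656 -0.33513384  0.008     ] 0.09662391253118956 0.11760813311445356
t 2.28 pos [ 0.4846 -0.3304  0.2516] ydir 7.14 -> shift mm [ -3.6  -0.5 151.6] turn 0.14
```

Emit:
{"name": "send_rows", "arguments": {
  "commands": [
    {"tx": -2,"ty": 0,"tz": 30,"turn": 0,"hand": 85},
    {"tx": -2,"ty": 0,"tz": 60,"turn": 0,"hand": 85},
    {"tx": -2,"ty": 0,"tz": 85,"turn": 0,"hand": 85},
    {"tx": -2,"ty": 0,"tz": 110,"turn": 0,"hand": 85},
    {"tx": -2,"ty": 0,"tz": 130,"turn": 0,"hand": 85},
    {"tx": -2,"ty": 0,"tz": 142,"turn": 0,"hand": 85},
    {"tx": -2,"ty": 0,"tz": 150,"turn": 0,"hand": 85},
    {"tx": -2,"ty": 0,"tz": 150,"turn": 0,"hand": 85},
    {"tx": -2,"ty": 0,"tz": 150,"turn": 0,"hand": 85}
  ]
}}

```text
time_s: 3.03
tool_pos: [0.4854, -0.3335, 0.1019]
tool_rot: [3.141, 0.0, 1.695]
force: [0.4, 0.1, 0.4]
gripper_width: 0.0849
gripper_force: 0.0
```

Emit:
{"name": "send_rows", "arguments": {
  "commands": [
    {"tx": 0,"ty": 0,"tz": 0,"turn": 0,"hand": 60},
    {"tx": 0,"ty": 0,"tz": 0,"turn": 0,"hand": 45},
    {"tx": 0,"ty": 0,"tz": 0,"turn": 0,"hand": 35},
    {"tx": 0,"ty": 0,"tz": 0,"turn": 0,"hand": 20},
    {"tx": 0,"ty": 0,"tz": 0,"turn": 0,"hand": 10},
    {"tx": 0,"ty": 0,"tz": 0,"turn": 0,"hand": 10},
    {"tx": 0,"ty": 0,"tz": 0,"turn": 0,"hand": 10},
    {"tx": 0,"ty": 0,"tz": 0,"turn": 0,"hand": 10},
    {"tx": 0,"ty": 0,"tz": 0,"turn": 0,"hand": 10},
    {"tx": 0,"ty": 0,"tz": 0,"turn": 0,"hand": 10}
  ]
}}

```text
time_s: 3.87
tool_pos: [0.4853, -0.3345, 0.1021]
tool_rot: [3.141, 0.001, 1.693]
force: [-2.1, 0.6, 5.8]
gripper_width: 0.0294
gripper_force: 58.3
```

Emit:
{"name": "send_rows", "arguments": {
  "commands": [
    {"tx": 0,"ty": 0,"tz": -5,"turn": 0,"hand": 10},
    {"tx": 0,"ty": 0,"tz": -15,"turn": 0,"hand": 10},
    {"tx": 0,"ty": 0,"tz": -27,"turn": 0,"hand": 10},
    {"tx": 0,"ty": 0,"tz": -40,"turn": 0,"hand": 10},
    {"tx": 0,"ty": 0,"tz": -55,"turn": 0,"hand": 10},
    {"tx": 0,"ty": 0,"tz": -70,"turn": 0,"hand": 10},
    {"tx": 0,"ty": 0,"tz": -85,"turn": 0,"hand": 10},
    {"tx": 0,"ty": 0,"tz": -100,"turn": 0,"hand": 10},
    {"tx": 0,"ty": 0,"tz": -112,"turn": 0,"hand": 10},
    {"tx": 0,"ty": 0,"tz": -120,"turn": 0,"hand": 10},
    {"tx": 0,"ty": 0,"tz": -125,"turn": 0,"hand": 10},
    {"tx": 0,"ty": 0,"tz": -125,"turn": 0,"hand": 10}
  ]
}}

```text
time_s: 4.87
tool_pos: [0.4857, -0.3344, 0.2274]
tool_rot: [3.14, 0.001, 1.694]
force: [0.3, -1.2, -2.4]
gripper_width: 0.0294
gripper_force: 57.8
```

```bash
python3 -c "
from h import *
move([.52,.1055,.195],-0.5)
a=cams.read_camera('side')['img'][140:320,180:420];cv2.imwrite('pics/s2.png',cv2.resize(a,(800,600),interpolation=cv2.INTER_CUBIC))"
```

```text
t 4.87 pos [ 0.4857 -0.3344  0.2274] ydir 7.04 -> shift mm [432.4  87.9  32. ] turn 7.54
```

View pics/s2.png

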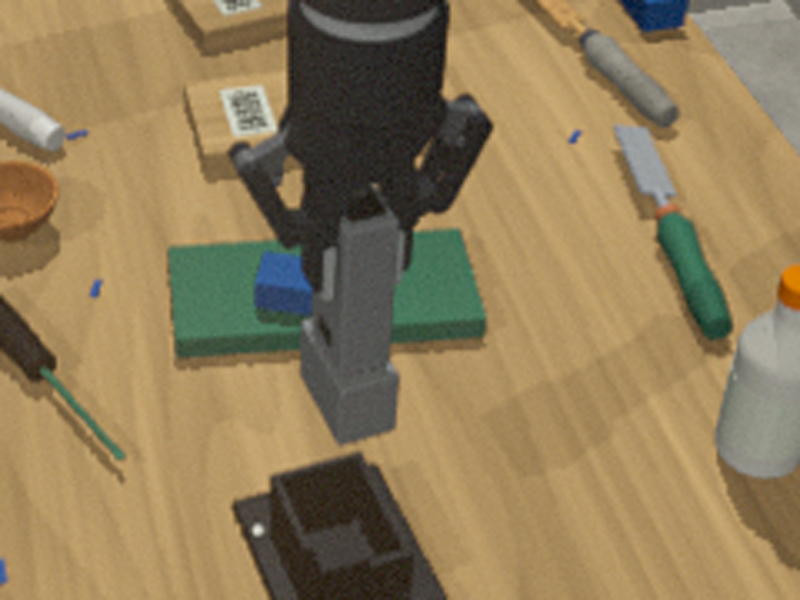

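The side view shows the scanner hanging straight in the fingers above the empty socket. I'll carry it to the label.

Emit:
{"name": "send_rows", "arguments": {
  "commands": [
    {"tx": 8,"ty": 2,"tz": 0,"turn": 0.5,"hand": 10},
    {"tx": 25,"ty": 5,"tz": 0,"turn": 1,"hand": 10},
    {"tx": 50,"ty": 10,"tz": 0,"turn": 1.5,"hand": 10},
    {"tx": 80,"ty": 16,"tz": 0,"turn": 2,"hand": 10},
    {"tx": 110,"ty": 22,"tz": 0,"turn": 2.5,"hand": 10},
    {"tx": 140,"ty": 28,"tz": 0,"turn": 3,"hand": 10},
    {"tx": 170,"ty": 35,"tz": 0,"turn": 3.5,"hand": 10},
    {"tx": 195,"ty": 40,"tz": 0,"turn": 4,"hand": 10},
    {"tx": 215,"ty": 44,"tz": 0,"turn": 4,"hand": 10},
    {"tx": 228,"ty": 46,"tz": 0,"turn": 4,"hand": 10},
    {"tx": 232,"ty": 47,"tz": 0,"turn": 4,"hand": 10},
    {"tx": 232,"ty": 47,"tz": 0,"turn": 4,"hand": 10}
  ]
}}

```text
time_s: 5.92
tool_pos: [0.5028, -0.0968, 0.2256]
tool_rot: [-3.14, -0.001, 1.626]
force: [0.3, 0.7, -2.2]
gripper_width: 0.0294
gripper_force: 57.8
```

```bash
python3 -c "
from h import *
move([.52,.1055,.195],-0.5)"
```

```text
t 5.92 pos [ 0.5028 -0.0968  0.2256] ydir 3.15 -> shift mm [201.   28.3  30.7] turn 3.65
```

Emit:
{"name": "send_rows", "arguments": {
  "commands": [
    {"tx": 8,"ty": 1,"tz": 0,"turn": 0.5,"hand": 10},
    {"tx": 25,"ty": 4,"tz": 0,"turn": 1,"hand": 10},
    {"tx": 50,"ty": 7,"tz": 0,"turn": 1.5,"hand": 10},
    {"tx": 80,"ty": 11,"tz": 0,"turn": 2,"hand": 10},
    {"tx": 110,"ty": 15,"tz": 0,"turn": 2.5,"hand": 10},
    {"tx": 140,"ty": 20,"tz": 5,"turn": 3,"hand": 10},
    {"tx": 165,"ty": 23,"tz": 10,"turn": 3.5,"hand": 10},
    {"tx": 185,"ty": 26,"tz": 17,"turn": 3.5,"hand": 10},
    {"tx": 196,"ty": 27,"tz": 25,"turn": 3.5,"hand": 10},
    {"tx": 201,"ty": 28,"tz": 30,"turn": 3.5,"hand": 10},
    {"tx": 201,"ty": 28,"tz": 30,"turn": 3.5,"hand": 10},
    {"tx": 201,"ty": 28,"tz": 30,"turn": 3.5,"hand": 10}
  ]
}}

```text
time_s: 6.92
tool_pos: [0.5203, 0.103, 0.1958]
tool_rot: [-3.14, 0.001, 1.562]
force: [0.1, -0.6, -1.9]
gripper_width: 0.0296
gripper_force: 57.9
```

```bash
python3 -c "
from h import *
move([.52,.1055,.195],-0.5)
a=cams.read_camera('side')['img'][80:230,180:380];b=cams.read_camera('top')['img'][100:250,100:300]
a=cv2.resize(a,(400,300),interpolation=cv2.INTER_CUBIC);b=cv2.resize(b,(400,300),interpolation=cv2.INTER_CUBIC)
cv2.imwrite('pics/s3.png',np.hstack([a,b]))"
```

```text
t 6.92 pos [0.5203 0.103  0.1958] ydir -0.52 -> shift mm [ 2.5 -0.3  0.8] turn -0.02
```

View pics/s3.png

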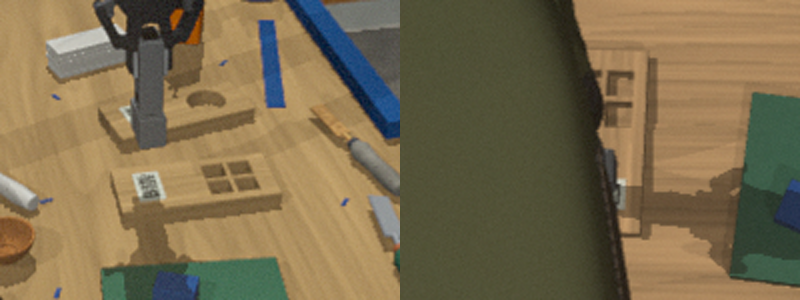

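The side view shows the scanner upright above the four-hole label, its lower front edge at crop (137–165,147). I'll dwell there after a 2 mm correction.

Emit:
{"name": "send_rows", "arguments": {
  "commands": [
    {"tx": 2,"ty": 0,"tz": 0,"turn": 0,"hand": 10},
    {"tx": 2,"ty": 0,"tz": 0,"turn": 0,"hand": 10},
    {"tx": 2,"ty": 0,"tz": 0,"turn": 0,"hand": 10},
    {"tx": 2,"ty": 0,"tz": 0,"turn": 0,"hand": 10},
    {"tx": 2,"ty": 0,"tz": 0,"turn": 0,"hand": 10},
    {"tx": 2,"ty": 0,"tz": 0,"turn": 0,"hand": 10},
    {"tx": 2,"ty": 0,"tz": 0,"turn": 0,"hand": 10},
    {"tx": 2,"ty": 0,"tz": 0,"turn": 0,"hand": 10},
    {"tx": 2,"ty": 0,"tz": 0,"turn": 0,"hand": 10},
    {"tx": 2,"ty": 0,"tz": 0,"turn": 0,"hand": 10},
    {"tx": 2,"ty": 0,"tz": 0,"turn": 0,"hand": 10},
    {"tx": 2,"ty": 0,"tz": 0,"turn": 0,"hand": 10}
  ]
}}

```text
time_s: 8.02
tool_pos: [0.5207, 0.1061, 0.1963]
tool_rot: [-3.142, -0.0, 1.563]
force: [-0.0, -0.3, -2.1]
gripper_width: 0.0296
gripper_force: 57.9
```

Emit:
{"name": "send_rows", "arguments": {
  "commands": [
    {"tx": 0,"ty": 0,"tz": 0,"turn": 0,"hand": 10},
    {"tx": 0,"ty": 0,"tz": 0,"turn": 0,"hand": 10},
    {"tx": 0,"ty": 0,"tz": 0,"turn": 0,"hand": 10},
    {"tx": 0,"ty": 0,"tz": 0,"turn": 0,"hand": 10},
    {"tx": 0,"ty": 0,"tz": 0,"turn": 0,"hand": 10},
    {"tx": 0,"ty": 0,"tz": 0,"turn": 0,"hand": 10},
    {"tx": 0,"ty": 0,"tz": 0,"turn": 0,"hand": 10},
    {"tx": 0,"ty": 0,"tz": 0,"turn": 0,"hand": 10},
    {"tx": 0,"ty": 0,"tz": 0,"turn": 0,"hand": 10},
    {"tx": 0,"ty": 0,"tz": 0,"turn": 0,"hand": 10},
    {"tx": 0,"ty": 0,"tz": 0,"turn": 0,"hand": 10},
    {"tx": 0,"ty": 0,"tz": 0,"turn": 0,"hand": 10}
  ]
}}

```text
time_s: 9.02
tool_pos: [0.5208, 0.1061, 0.1963]
tool_rot: [3.142, -0.0, 1.563]
force: [0.7, -0.7, -2.8]
gripper_width: 0.0293
gripper_force: 57.9
```

Emit:
{"name": "send_rows", "arguments": {
  "commands": [
    {"tx": 0,"ty": 0,"tz": 0,"turn": 0,"hand": 10},
    {"tx": 0,"ty": 0,"tz": 0,"turn": 0,"hand": 10},
    {"tx": 0,"ty": 0,"tz": 0,"turn": 0,"hand": 10},
    {"tx": 0,"ty": 0,"tz": 0,"turn": 0,"hand": 10},
    {"tx": 0,"ty": 0,"tz": 0,"turn": 0,"hand": 10},
    {"tx": 0,"ty": 0,"tz": 0,"turn": 0,"hand": 10}
  ]
}}

```text
time_s: 9.52
tool_pos: [0.5208, 0.1061, 0.1963]
tool_rot: [3.142, -0.0, 1.563]
force: [0.0, 0.4, -2.0]
gripper_width: 0.0296
gripper_force: 57.9
```

```bash
python3 -c "
from h import *
move([.4845,-.334,.227],7)
c=cams.read_camera('side')
print('predicted bottom edge',[((proj(c,[x,.106-.03,.102])-[180,80])*2).round(1) for x in (.502,.538)], 'speed',np.abs(read_state()['joint_vel']).max())"
```

```text
t 9.52 pos [0.5208 0.1061 0.1963] ydir -0.46 -> shift mm [-440.4  -32.7  -30.7] turn -7.46
predicted bottom edge [array([139.3, 149.5]), array([166.6, 146.2])] speed 0.000939342436285386
```

The predicted scanner edge matches the picture within about 2 px, so the label has been read. Going back to the holder.

Emit:
{"name": "send_rows", "arguments": {
  "commands": [
    {"tx": 0,"ty": 0,"tz": -8,"turn": 0,"hand": 10},
    {"tx": -8,"ty": -1,"tz": -18,"turn": -0.5,"hand": 10},
    {"tx": -25,"ty": -2,"tz": -28,"turn": -1,"hand": 10},
    {"tx": -50,"ty": -4,"tz": -31,"turn": -1.5,"hand": 10},
    {"tx": -80,"ty": -6,"tz": -31,"turn": -2,"hand": 10},
    {"tx": -110,"ty": -8,"tz": -31,"turn": -2.5,"hand": 10},
    {"tx": -140,"ty": -10,"tz": -31,"turn": -3,"hand": 10},
    {"tx": -170,"ty": -12,"tz": -31,"turn": -3.5,"hand": 10},
    {"tx": -195,"ty": -14,"tz": -31,"turn": -4,"hand": 10},
    {"tx": -212,"ty": -16,"tz": -31,"turn": -4,"hand": 10},
    {"tx": -220,"ty": -16,"tz": -31,"turn": -4,"hand": 10},
    {"tx": -220,"ty": -16,"tz": -31,"turn": -4,"hand": 10}
  ]
}}

```text
time_s: 10.57
tool_pos: [0.5031, -0.1156, 0.2282]
tool_rot: [3.14, 0.001, 1.63]
force: [0.1, 0.1, -2.5]
gripper_width: 0.0296
gripper_force: 58.0
```

```bash
python3 -c "
from h import *
move([.4845,-.335,.227],7)"
```

```text
t 10.57 pos [ 0.5031 -0.1156  0.2282] ydir 3.39 -> shift mm [-217.9  -31.6    1.4] turn -3.61
```

Emit:
{"name": "send_rows", "arguments": {
  "commands": [
    {"tx": -8,"ty": -1,"tz": 0,"turn": -0.5,"hand": 10},
    {"tx": -25,"ty": -4,"tz": 0,"turn": -1,"hand": 10},
    {"tx": -50,"ty": -7,"tz": 0,"turn": -1.5,"hand": 10},
    {"tx": -80,"ty": -12,"tz": 0,"turn": -2,"hand": 10},
    {"tx": -110,"ty": -16,"tz": 0,"turn": -2.5,"hand": 10},
    {"tx": -140,"ty": -20,"tz": 0,"turn": -3,"hand": 10},
    {"tx": -170,"ty": -25,"tz": 0,"turn": -3.5,"hand": 10},
    {"tx": -195,"ty": -28,"tz": 0,"turn": -3.6,"hand": 10},
    {"tx": -212,"ty": -31,"tz": 0,"turn": -3.6,"hand": 10},
    {"tx": -218,"ty": -32,"tz": 0,"turn": -3.6,"hand": 10},
    {"tx": -218,"ty": -32,"tz": 0,"turn": -3.6,"hand": 10},
    {"tx": -218,"ty": -32,"tz": 0,"turn": -3.6,"hand": 10}
  ]
}}

```text
time_s: 11.57
tool_pos: [0.4847, -0.3323, 0.2272]
tool_rot: [-3.141, -0.001, 1.696]
force: [0.6, 0.2, -2.1]
gripper_width: 0.0298
gripper_force: 58.0
```

```bash
python3 -c "
from h import *
move([.4845,-.3345,.103],7)"
```

```text
t 11.57 pos [ 0.4847 -0.3323  0.2272] ydir 7.2 -> shift mm [ -2.4  -0.5 124.2] turn 0.2
```

Emit:
{"name": "send_rows", "arguments": {
  "commands": [
    {"tx": -1,"ty": 0,"tz": 8,"turn": 0.2,"hand": 10},
    {"tx": -1,"ty": 0,"tz": 20,"turn": 0.2,"hand": 10},
    {"tx": -1,"ty": 0,"tz": 34,"turn": 0.2,"hand": 10},
    {"tx": -1,"ty": 0,"tz": 48,"turn": 0.2,"hand": 10},
    {"tx": -1,"ty": 0,"tz": 60,"turn": 0.2,"hand": 10},
    {"tx": -1,"ty": 0,"tz": 70,"turn": 0.2,"hand": 10},
    {"tx": -1,"ty": 0,"tz": 78,"turn": 0.2,"hand": 10},
    {"tx": -1,"ty": 0,"tz": 80,"turn": 0.2,"hand": 10},
    {"tx": -1,"ty": 0,"tz": 80,"turn": 0.2,"hand": 10},
    {"tx": -1,"ty": 0,"tz": 80,"turn": 0.2,"hand": 10}
  ]
}}

```text
time_s: 12.4
tool_pos: [0.485, -0.3343, 0.1477]
tool_rot: [3.141, 0.0, 1.692]
force: [-0.1, 0.3, -2.2]
gripper_width: 0.0295
gripper_force: 58.0
```

```bash
python3 -c "
from h import *
move([.4845,-.3345,.103],7)
a=cams.read_camera('side')['img'][180:345,230:450];cv2.imwrite('pics/s4.png',cv2.resize(a,(800,600),interpolation=cv2.INTER_CUBIC))"
```

```text
t 12.4 pos [ 0.485  -0.3343  0.1477] ydir 6.96 -> shift mm [-0.1 -0.5 44.7] turn -0.04
```

View pics/s4.png

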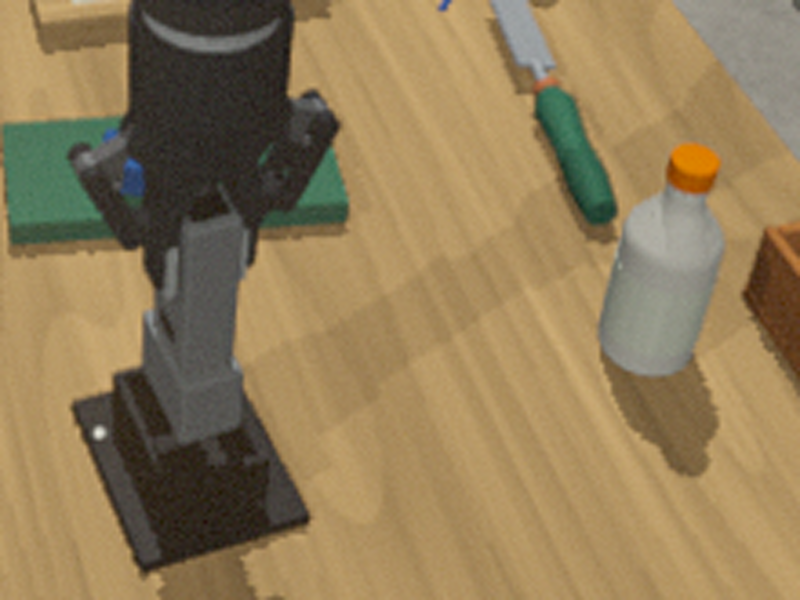

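The side view shows the scanner's head at (195,420), hanging square over the socket mouth. Lowering it slowly.

Emit:
{"name": "send_rows", "arguments": {
  "commands": [
    {"tx": 0,"ty": 0,"tz": 6,"turn": 0,"hand": 10},
    {"tx": 0,"ty": 0,"tz": 12,"turn": 0,"hand": 10},
    {"tx": 0,"ty": 0,"tz": 18,"turn": 0,"hand": 10},
    {"tx": 0,"ty": 0,"tz": 24,"turn": 0,"hand": 10},
    {"tx": 0,"ty": 0,"tz": 30,"turn": 0,"hand": 10},
    {"tx": 0,"ty": 0,"tz": 35,"turn": 0,"hand": 10},
    {"tx": 0,"ty": 0,"tz": 39,"turn": 0,"hand": 10},
    {"tx": 0,"ty": 0,"tz": 42,"turn": 0,"hand": 10},
    {"tx": 0,"ty": 0,"tz": 44,"turn": 0,"hand": 10},
    {"tx": 0,"ty": 0,"tz": 44,"turn": 0,"hand": 10},
    {"tx": 0,"ty": 0,"tz": 44,"turn": 0,"hand": 10}
  ]
}}

```text
time_s: 13.37
tool_pos: [0.4847, -0.3343, 0.1033]
tool_rot: [3.142, 0.0, 1.692]
force: [0.0, 0.2, -2.2]
gripper_width: 0.0295
gripper_force: 58.0
```

Emit:
{"name": "send_rows", "arguments": {
  "commands": [
    {"tx": 0,"ty": 0,"tz": 0.5,"turn": 0,"hand": 10},
    {"tx": 0,"ty": 0,"tz": 1,"turn": 0,"hand": 10},
    {"tx": 0,"ty": 0,"tz": 1,"turn": 0,"hand": 10},
    {"tx": 0,"ty": 0,"tz": 1,"turn": 0,"hand": 10}
  ]
}}

```text
time_s: 13.7
tool_pos: [0.4847, -0.3343, 0.1025]
tool_rot: [3.141, 0.0, 1.692]
force: [-0.2, -0.1, -3.1]
gripper_width: 0.0294
gripper_force: 58.0
```

Emit:
{"name": "send_rows", "arguments": {
  "commands": [
    {"tx": 0,"ty": 0,"tz": 0.4,"turn": 0,"hand": 31},
    {"tx": 0,"ty": 0,"tz": 0.4,"turn": 0,"hand": 33},
    {"tx": 0,"ty": 0,"tz": 0.4,"turn": 0,"hand": 36},
    {"tx": 0,"ty": 0,"tz": 0.4,"turn": 0,"hand": 40},
    {"tx": 0,"ty": 0,"tz": 0.4,"turn": 0,"hand": 50},
    {"tx": 0,"ty": 0,"tz": 0.4,"turn": 0,"hand": 65},
    {"tx": 0,"ty": 0,"tz": 0.4,"turn": 0,"hand": 80},
    {"tx": 0,"ty": 0,"tz": 0.4,"turn": 0,"hand": 85},
    {"tx": 0,"ty": 0,"tz": 0.4,"turn": 0,"hand": 85},
    {"tx": 0,"ty": 0,"tz": 0.4,"turn": 0,"hand": 85},
    {"tx": 0,"ty": 0,"tz": 0.4,"turn": 0,"hand": 85}
  ]
}}

```text
time_s: 14.62
tool_pos: [0.4846, -0.3343, 0.1019]
tool_rot: [-3.142, -0.0, 1.692]
force: [-0.2, -0.7, -1.0]
gripper_width: 0.0851
gripper_force: 0.0
```

Emit:
{"name": "send_rows", "arguments": {
  "commands": [
    {"tx": 0,"ty": 0,"tz": -10,"turn": 0,"hand": 85},
    {"tx": 0,"ty": 0,"tz": -25,"turn": 0,"hand": 85},
    {"tx": 0,"ty": 0,"tz": -45,"turn": 0,"hand": 85},
    {"tx": 0,"ty": 0,"tz": -70,"turn": 0,"hand": 85},
    {"tx": 0,"ty": 0,"tz": -95,"turn": 0,"hand": 85},
    {"tx": 0,"ty": 0,"tz": -120,"turn": 0,"hand": 85},
    {"tx": 0,"ty": 0,"tz": -140,"turn": 0,"hand": 85},
    {"tx": 0,"ty": 0,"tz": -150,"turn": 0,"hand": 85},
    {"tx": 0,"ty": 0,"tz": -150,"turn": 0,"hand": 85},
    {"tx": 0,"ty": 0,"tz": -150,"turn": 0,"hand": 85},
    {"tx": 0,"ty": 0,"tz": -150,"turn": 0,"hand": 85},
    {"tx": 0,"ty": 0,"tz": -150,"turn": 0,"hand": 85}
  ]
}}

```text
time_s: 15.62
tool_pos: [0.4838, -0.3338, 0.2501]
tool_rot: [-3.139, -0.002, 1.692]
force: [-0.2, -0.1, -1.0]
gripper_width: 0.0845
gripper_force: 0.0
```

```bash
python3 -c "
from h import *
cv2.imwrite('pics/w5.png',np.hstack([cv2.resize(cams.read_camera('wrist')['img'],(400,300)),cv2.resize(cams.read_camera('side')['img'],(400,300))]))"
```

```text
(no output)
```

View pics/w5.png

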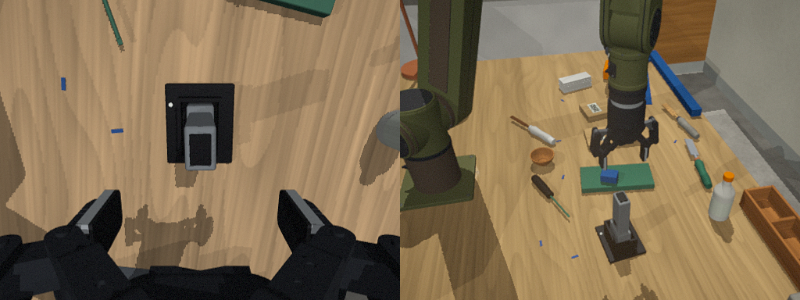

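Both views show the scanner standing upright in the middle of its socket, near (200,140) in the wrist view and (622,215) in the side view. The gripper is clear of it.

```bash
python3 -c "
from h import *
print(bot.job_done())"
```

```text
the job is handed in; nothing more can be done
None
```

I read the four-hole panel's label, stood the scanner back upright in its holder and let go, then handed the job in at about 16 s; no verdict came back.

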